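Weigh the batch of jam jars and shut the weight box

TASK

Weigh the batch of jam: stand every jam jar upright in the white tray of the balance and load brass weights from the box into the dark tray until the beam is level, as near as these weights allow. Then leave the unused weights in their box and shut its lid fully; leave the pickle jar, tub and mug where they are.

Things in the scene. Friction and masses are not known exactly. Their poses are not given: they have to be found in the camera images.
- jar1: small squat round jam jar with dark red contents and a white screw cap, diameter 54 mm (body and cap alike), 44 mm high, standing on the table at the robot's left; not every jar is present. Jars are unevenly filled: each weighs 120 to 185 g, unknown beforehand. Origin: centre of the underside, z up through the cap
- jar2: small squat round jam jar with orange contents and a white screw cap, diameter 54 mm (body and cap alike), 44 mm high, standing on the table at the robot's left; not every jar is present. Jars are unevenly filled: each weighs 120 to 185 g, unknown beforehand. Origin: centre of the underside, z up through the cap
- jar3: small squat round jam jar with dark purple contents and a white screw cap, diameter 54 mm (body and cap alike), 44 mm high, standing on the table at the robot's left; not every jar is present. Jars are unevenly filled: each weighs 120 to 185 g, unknown beforehand. Origin: centre of the underside, z up through the cap
- jar4: small squat round jam jar with olive green contents and a white screw cap, diameter 54 mm (body and cap alike), 44 mm high, standing on the table at the robot's left; not every jar is present. Jars are unevenly filled: each weighs 120 to 185 g, unknown beforehand. Origin: centre of the underside, z up through the cap
- w400: brass weight of 400 g: round foot 40 mm in diameter and 34 mm high, on it a straight knob 16 mm in diameter and 20 mm high, 54 mm in all; starts standing in the weight box in any of four places. Origin: centre of the underside, z up through the knob
- w200: brass weight of 200 g: round foot 33 mm in diameter and 26 mm high, on it a straight knob 16 mm in diameter and 20 mm high, 46 mm in all; starts standing in the weight box in any of four places. Origin: centre of the underside, z up through the knob
- w100: brass weight of 100 g: round foot 28 mm in diameter and 18 mm high, on it a straight knob 16 mm in diameter and 20 mm high, 38 mm in all; starts standing in the weight box in any of four places. Origin: centre of the underside, z up through the knob
- w50: brass weight of 50 g: round foot 24 mm in diameter and 10 mm high, on it a straight knob 16 mm in diameter and 20 mm high, 30 mm in all; starts standing in the weight box in any of four places. Origin: centre of the underside, z up through the knob
- balance: red two-pan kitchen balance fixed to the table, base 160 x 300 x 32 mm. Origin: centre of its underside; its y axis runs along the beam from the dark weight tray to the white jar tray, its x axis along the trays' length, away from the robot. A black pointer and its mark stand in the gap between the trays, up to 190 mm above the table
- beam (a joint): tilt of the balance's beam, rad: 0 level, positive when the white jar tray is the lower one, stops at +0.2 and -0.2. Between the stops it tilts in proportion to the difference in load, 0.00125 rad per gram, and settles within about a second. Where on a tray a thing lies does not matter. The trays stay horizontal and move straight up and down, 115 mm per rad each
- jar_tray_floor (a point): centre of the inner floor of the white tray (left, for the jars), 75 mm above the table when level; inside 250 mm along x by 110 mm along y, walls 3 mm thick, rim 21 mm above this floor; axes as the balance's
- weight_tray_floor (a point): centre of the inner floor of the dark steel tray (right, for the weights); same size and axes as the white tray
- weight_box: light wooden weight box fixed to the table at the right, outer 134 mm along its x, 250 mm along its y, 64 mm high, walls and floor 5 mm. Origin: centre of its underside. Its x axis points away from the balance (towards the robot's right) to the hinged long side; the weights stand in a row along its y, about 56 mm apart
- lid (a joint): hinged wooden lid of the weight box, rad: 0 shut flat on the box, about 1.6 to 1.8 standing open; the stiff hinge stays where it is left, about 2 N at its free edge swings it
- lid_hinge (a point): middle of the lid's hinge line, on the box's +x top edge, 64 mm above the table, axes turning with the lid: when shut the lid reaches from here 134 mm towards the box's -x, is 250 mm long along y and 8 mm thick above this point. When open it stands up on the far side from the balance
- lid_handle (a point): end of the small brass knob on the lid's outer face, in the middle of its length, 30 mm from the free edge, standing 35 mm out of the face
- pickles: bystander: large pickle jar, 84 mm in diameter, 130 mm high, beyond the balance. Origin: centre of the underside
- red_tub: bystander: red food tub with clear lid, 126 x 96 x 53 mm, beyond the balance. Origin: centre of the underside
- mug: bystander: blue mug, 80 mm in diameter, 90 mm high, beyond the balance. Origin: centre of the underside

How it is judged:
On the way, in this order (a step that is already met when the one before it is completed fails the run):
1. with the weight box still open, all jars stand in the white tray and the beam comes to rest level, let go of (x of jar1 in the frame of jar_tray_floor between -0.115 and 0.115 m and y of jar1 in the frame of jar_tray_floor between -0.045 and 0.045 m and z of jar1 in the frame of jar_tray_floor between -0.008 and 0.02 m and angle between each of jar1, jar2, jar3, jar4's own z axis and vertical below 0.25 rad and x of jar2 in the frame of jar_tray_floor between -0.115 and 0.115 m and y of jar2 in the frame of jar_tray_floor between -0.045 and 0.045 m and z of jar2 in the frame of jar_tray_floor between -0.008 and 0.02 m and x of jar3 in the frame of jar_tray_floor between -0.115 and 0.115 m and y of jar3 in the frame of jar_tray_floor between -0.045 and 0.045 m and z of jar3 in the frame of jar_tray_floor between -0.008 and 0.02 m and x of jar4 in the frame of jar_tray_floor between -0.115 and 0.115 m and y of jar4 in the frame of jar_tray_floor between -0.045 and 0.045 m and z of jar4 in the frame of jar_tray_floor between -0.008 and 0.02 m and value of joint beam between -0.05 and 0.05 rad and velocity of joint beam between -0.05 and 0.05 rad/s and contact force between the fingers and jar1 below 0.2 N and contact force between the fingers and jar2 below 0.2 N and contact force between the fingers and jar3 below 0.2 N and contact force between the fingers and jar4 below 0.2 N and contact force between the fingers and w400 below 0.2 N and contact force between the fingers and w200 below 0.2 N and contact force between the fingers and w100 below 0.2 N and contact force between the fingers and w50 below 0.2 N and contact force between the fingers and balance below 0.2 N and value of joint lid above 0.8 rad), for 0.3 s.
2. the weight box's lid is shut (value of joint lid below 0.05 rad), for 0.2 s.
At the end, for the whole second after the job is handed in: Every jar that is present stands upright (within 0.25 rad) in the white tray, every weight is either in the dark tray or in the box, the beam is level within 0.05 rad (40 g) and at rest, the lid is shut within 0.05 rad, nothing moves (x of jar1 in the frame of jar_tray_floor between -0.115 and 0.115 m and y of jar1 in the frame of jar_tray_floor between -0.045 and 0.045 m and z of jar1 in the frame of jar_tray_floor between -0.008 and 0.02 m and angle between each of jar1, jar2, jar3, jar4's own z axis and vertical below 0.25 rad and x of jar2 in the frame of jar_tray_floor between -0.115 and 0.115 m and y of jar2 in the frame of jar_tray_floor between -0.045 and 0.045 m and z of jar2 in the frame of jar_tray_floor between -0.008 and 0.02 m and x of jar3 in the frame of jar_tray_floor between -0.115 and 0.115 m and y of jar3 in the frame of jar_tray_floor between -0.045 and 0.045 m and z of jar3 in the frame of jar_tray_floor between -0.008 and 0.02 m and x of jar4 in the frame of jar_tray_floor between -0.115 and 0.115 m and y of jar4 in the frame of jar_tray_floor between -0.045 and 0.045 m and z of jar4 in the frame of jar_tray_floor between -0.008 and 0.02 m and ((x of w400 in the frame of weight_tray_floor between -0.125 and 0.125 m and y of w400 in the frame of weight_tray_floor between -0.055 and 0.055 m and z of w400 in the frame of weight_tray_floor between -0.008 and 0.04 m) or (x of w400 in the frame of weight_box between -0.062 and 0.062 m and y of w400 in the frame of weight_box between -0.12 and 0.12 m and z of w400 in the frame of weight_box between -0.003 and 0.05 m)) and ((x of w200 in the frame of weight_tray_floor between -0.125 and 0.125 m and y of w200 in the frame of weight_tray_floor between -0.055 and 0.055 m and z of w200 in the frame of weight_tray_floor between -0.008 and 0.04 m) or (x of w200 in the frame of weight_box between -0.062 and 0.062 m and y of w200 in the frame of weight_box between -0.12 and 0.12 m and z of w200 in the frame of weight_box between -0.003 and 0.05 m)) and ((x of w100 in the frame of weight_tray_floor between -0.125 and 0.125 m and y of w100 in the frame of weight_tray_floor between -0.055 and 0.055 m and z of w100 in the frame of weight_tray_floor between -0.008 and 0.04 m) or (x of w100 in the frame of weight_box between -0.062 and 0.062 m and y of w100 in the frame of weight_box between -0.12 and 0.12 m and z of w100 in the frame of weight_box between -0.003 and 0.05 m)) and ((x of w50 in the frame of weight_tray_floor between -0.125 and 0.125 m and y of w50 in the frame of weight_tray_floor between -0.055 and 0.055 m and z of w50 in the frame of weight_tray_floor between -0.008 and 0.04 m) or (x of w50 in the frame of weight_box between -0.062 and 0.062 m and y of w50 in the frame of weight_box between -0.12 and 0.12 m and z of w50 in the frame of weight_box between -0.003 and 0.05 m)) and value of joint beam between -0.05 and 0.05 rad and velocity of joint beam between -0.05 and 0.05 rad/s and value of joint lid below 0.05 rad and linear speed of each of jar1, jar2, jar3, jar4, w400, w200, w100, w50 below 0.02 m/s); the robot touches nothing.
It fails at once if the pickle jar is moved more than 3 cm or tipped over (distance of pickles from where it was at the start of the episode above 0.03 m or angle between pickles's own z axis and vertical above 0.4 rad).
It fails at once if the red tub is moved more than 3 cm or tipped over (distance of red_tub from where it was at the start of the episode above 0.03 m or angle between red_tub's own z axis and vertical above 0.4 rad).
It fails at once if the mug is moved more than 3 cm or tipped over (distance of mug from where it was at the start of the episode above 0.03 m or angle between mug's own z axis and vertical above 0.4 rad).
Of jar1, jar2, jar3, jar4 only 3 to 4 are there at a start; the rules pass over those that are not, and their reading is None.
At some moment in a run one of jar1, jar2, jar3, jar4 may be knocked a few centimetres aside while the robot is not near it.
It also fails if it takes over 210 s, if anything falls off the work surface, if the arm or the gripper's body presses on something with over 40 N, if the wrist force passes 120 N, or if a joint passes its speed limit or range.

ROBOT

A 7-joint arm with a two-finger parallel gripper is mounted at the origin on the work surface. World frame = base frame: x ahead of the robot, y to its left, z up, the work surface at z = 0. Lengths are in m, angles in rad, forces in N, time in s.
With the tool pointing down it reaches from about 0.425 to 1.025 m from the base axis. Payload 3.6 kg.
Tool frame: the origin (TCP) lies on the front face of the gripper's body, between the roots of the fingers; the fingertips stand 73 mm ahead of it and the grasp point (between the pads) lies 54 mm ahead of it; z points along the fingers, y is the line along which they close (so a half turn about z gives the same grasp; the last joint's range is limited). The gripper opens to 85 mm and grips with 20 to 120 N. Pads are 22 mm wide; open, the fingers measure 114 mm over their backs; the gripper's body (76 mm by 85 mm) begins 54 mm behind the grasp point. The pads swing forward as they close: fully open they stand 13 mm farther back than shut.
Start: joints at [1.141, 0.591, 0.048, 1.609, -0.033, 0.943, -0.034], TCP at [0.239, -0.685, 0.304] pointing down, gripper open.
Joint ranges: [-2.69, 2.69], [-0.47, 2.24], [-1.27, 1.36], [0.19, 2.51], [-1.53, 4.68], [0.08, 2.07], [-3.09, 3.09]. Speed limits (rad/s): [2.57, 2.57, 3.14, 3.14, 3.14, 3.14, 3.14].

INTERFACE

Orientations are given as a unit quaternion [x, y, z, w].
In Python, from rig import move_to, move_straight, move_joints, ungrasp, gripper_close, dwell, ik, state, get_image, PlanningError, finish_job, silhouettes, spot_point gives the robot as it stands. Calls block until the motion is done:
- move_to(position, orientation): joint-space move of the TCP to a pose.
- move_straight(position, max_speed=0.15, orientation=None): straight line of the TCP; orientation=None keeps the orientation; max_speed is the mean speed in m/s.
- move_joints(angles): joint-space move.
- ungrasp() and gripper_close(effort=None): open the fingers fully, or close them until they stop; effort is the grip in N (None keeps the last).
- dwell(seconds).
- ik(position, orientation): joint angles nearest the present ones, or None.
- state(): the state.
- get_image(name): name is "scene" or "top"; returns a dict with "pixels" (384x512x3 uint8, blue, green, red), "z_map" (384x512 float32, m along the optical axis (not along the pixel's ray), 0 where there is no reading), "K" (3x3 intrinsics, pixels), "dist_coeffs" ([k1, k2, p1, p2, k3] as OpenCV has them; the pictures are not rectified), "R" (3x3) and "t" (3): a world point X has camera coordinates R X + t. Camera axes: x right, y down, z forward; pixel columns grow to the right and rows downward; lengths in m; the calibration is good to about 2 mm. A picture is of the moment at which its call begins.
A pose or a line that the arm cannot do raises PlanningError and nothing moves.
- finish_job(): hands the job in; it is judged then, once.
Trained networks look in a picture, given as the dict that the camera call returned (one of the last four; its "shot" number tells which), for a name from the list of things; names that differ only in an ending like _2 or _b are one class to them, and where a whole thing is asked for, a point or a joint stands for the part that bears it (a point fixed in the world has none). Each returns a list of dicts, best first, with "p" (0 to 1); they miss things now and then, are a little off and sometimes report something else, mostly with a low value. They report only what shows in the picture. A call takes as long as a camera call.
- silhouettes(picture, name): "pixels" (384x512 bool, what is visible of it) and "uv" ([column, row] in pixels, amid what is visible of it).
- spot_point(picture, name): "uv" ([column, row] in pixels: a listed point, or the origin of a listed thing).
The state is a dict: "t": time; "joint_positions": joint angles; "qd": joint speeds; "joint_efforts": joint torques, N m; "tcp_pos": TCP position; "ee_rot": TCP orientation; "contact_force": force on the tool from outside, world axes, zero at the start; "torque": the same for the moment, N m; "grip_width": finger opening in m; "grasp_force": force on a finger pad.
Only numpy, scipy, OpenCV 4.12 (cv2) and the standard library are available. Lean on these libraries where they do the work, as an engineer would, in place of code of your own. Each camera call takes 0.05 s, during which the arm holds its last target. There are 200 camera calls.

## Working session

There is one attempt and no reset: what is moved stays moved. The work goes in short steps, each a Python script; the robot and the scene stay as the last script left them, time stands still between calls to the robot, and variables do not carry over. Pictures are saved under pics/ and viewed, at most 14 in all, crops included, and the job is handed in when it is done.

```bash
mkdir -p pics; ls; cat > h.py <<'E'
import numpy as np, cv2
from rig import *
def world(im,uv,z=None,d=None):
    """pixel -> world; on plane z, or by depth d along optical axis"""
    p=cv2.undistortPoints(np.array([[uv]],float),np.array(im['K']),np.array(im['dist_coeffs']))[0,0]
    R=np.array(im['R']);t=np.array(im['t']);r=R.T@np.array([p[0],p[1],1]);c=-R.T@t
    if z is not None: d=(z-c[2])/r[2]
    return c+d*r
def cloud(im,mask):
    v,u=np.nonzero(mask&(im['z_map']>0)); d=im['z_map'][v,u]
    p=cv2.undistortPoints(np.stack([u,v],1).astype(float)[:,None],np.array(im['K']),np.array(im['dist_coeffs']))[:,0]
    c=np.c_[p,np.ones(len(p))]*d[:,None]
    return (c-np.array(im['t']))@np.array(im['R'])
E
python3 - <<'E'
from h import *
print(state())
for n in ['scene','top']:
    im=get_image(n); cv2.imwrite(f'pics/{n}0.png',im['pixels'])
    R=np.array(im['R']);print(n,-R.T@np.array(im['t']),R[2])
    for k in ['jar1','jar2','jar3','jar4','w400','w200','w100','w50','balance','weight_box','lid','pickles','red_tub','mug']:
        for s in silhouettes(im,k)[:2]:
            if s['p']<.3: continue
            c=cloud(im,s['pixels'])
            if len(c)==0: continue
            print(k,round(s['p'],2),np.round(s['uv']),len(c),'lo',np.round(np.percentile(c,3,axis=0),3),'hi',np.round(np.percentile(c,97,axis=0),3))
    for k in ['jar_tray_floor','weight_tray_floor','lid_hinge','lid_handle']:
        for s in spot_point(im,k)[:1]: 
            u,v=np.round(s['uv']).astype(int); print(k,round(s['p'],2),u,v,world(im,s['uv'],d=im['z_map'][v,u]).round(3))
E
```

```text
pics
rig.py
{'t': 0.0, 'joint_positions': array([ 1.14150712,  0.59214269,  0.04829431,  1.60984927, -0.03330313,
        0.94264312, -0.03371932]), 'qd': array([ 0.00018767, -0.00079572, -0.00064352, -0.00046542,  0.00082227,
        0.0007166 ,  0.00080081]), 'joint_efforts': array([-2.76596870e-05, -5.48684835e+01,  1.54651165e+00, -1.98120546e+01,
        9.32725350e-03,  8.71221739e-03, -1.71681148e-05]), 'tcp_pos': array([ 0.23869791, -0.68387676,  0.3027135 ]), 'ee_rot': array([ 9.85932876e-01,  1.67138003e-01, -2.47220817e-04, -1.09119814e-03]), 'contact_force': array([-0.27958349,  0.65525227, -0.59102666]), 'torque': array([-0.03317708, -0.01595905, -0.03370847]), 'grasp_force': 0.0, 'grip_width': 0.08497952931432268}
scene [ 1.06439365 -0.66066638  0.99089968] [-0.3744082   0.54050363 -0.75344165]
jar1 0.78 [278. 129.] 235 lo [0.463 0.249 0.013] hi [0.512 0.296 0.048]
jar1 0.64 [290. 112.] 233 lo [0.461 0.355 0.004] hi [0.503 0.401 0.046]
jar2 0.78 [278. 129.] 235 lo [0.463 0.249 0.013] hi [0.512 0.296 0.048]
jar2 0.64 [290. 112.] 233 lo [0.461 0.355 0.004] hi [0.503 0.401
[... 3064 characters left out ...]
 0.001] hi [ 0.811 -0.117  0.091]
weight_box 0.66 [376. 216.] 6175 lo [ 0.408 -0.396  0.   ] hi [ 0.648 -0.237  0.195]
lid 0.94 [397. 221.] 2340 lo [ 0.408 -0.42   0.068] hi [ 0.641 -0.37   0.197]
pickles 0.69 [191. 141.] 796 lo [0.74  0.148 0.027] hi [0.81  0.219 0.133]
red_tub 0.83 [252. 134.] 1284 lo [ 0.73  -0.036  0.03 ] hi [0.85  0.056 0.056]
mug 0.64 [294. 215.] 3523 lo [ 0.427 -0.156  0.071] hi [ 0.672 -0.046  0.096]
mug 0.63 [313. 139.] 762 lo [ 0.736 -0.211  0.001] hi [ 0.811 -0.117  0.091]
jar_tray_floor 0.68 215 213 [0.557 0.124 0.072]
weight_tray_floor 0.65 296 212 [ 0.554 -0.116  0.078]
lid_hinge 0.95 383 220 [ 0.524 -0.372  0.07 ]
lid_handle 0.79 414 219 [ 0.521 -0.422  0.173]
```

```bash
python3 - <<'E'
from h import *
for n in ['scene','top']:
    im=get_image(n)
    big=cv2.resize(im['pixels'],(800,600),interpolation=cv2.INTER_CUBIC); cv2.imwrite(f'pics/{n}1.png',big)
    for k in ['jar1','w400']:
        for s in silhouettes(im,k):
            c=cloud(im,s['pixels'])
            if s['p']<.15 or len(c)<10: continue
            top=np.percentile(c[:,2],97); C=c[abs(c[:,2]-top)<.005]
            col=im['pixels'][s['pixels']].mean(0).round()
            print(k,round(s['p'],2),np.round(s['uv']),len(c),'top',top.round(4),'mid',((C.min(0)+C.max(0))/2).round(4),'mean',C.mean(0).round(4),'ext',(np.ptp(C,axis=0)).round(3),col)
E
```

```text
jar1 0.84 [291. 112.] 257 top 0.0466 mid [0.4806 0.3794 0.0455] mean [0.4793 0.3789 0.044 ] ext [0.049 0.049 0.008] [110. 119. 143.]
jar1 0.68 [276. 128.] 227 top 0.0463 mid [0.485  0.2772 0.0451] mean [0.4847 0.275  0.0438] ext [0.052 0.051 0.008] [142. 156. 164.]
jar1 0.54 [304. 143.] 191 top 0.0465 mid [0.6016 0.2573 0.0454] mean [0.6016 0.2578 0.0437] ext [0.053 0.053 0.008] [164. 176. 186.]
w400 0.77 [156. 267.] 197 top 0.0519 mid [ 0.5028 -0.3139  0.0517] mean [ 0.5033 -0.3146  0.0511] ext [0.017 0.015 0.006] [ 59. 108. 139.]
w400 0.76 [140. 250.] 257 top 0.0599 mid [ 0.4477 -0.313   0.0592] mean [ 0.4494 -0.3135  0.0591] ext [0.014 0.016 0.007] [ 58. 107. 138.]
w400 0.47 [174. 269.] 129 top 0.0446 mid [ 0.5605 -0.3     0.043 ] mean [ 0.5612 -0.3001  0.0427] ext [0.017 0.013 0.006] [ 57. 104. 135.]
w400 0.27 [277. 127.] 238 top 0.0462 mid [0.485  0.2772 0.045 ] mean [0.4851 0.2756 0.0438] ext [0.052 0.051 0.008] [143. 156. 165.]
jar1 0.68 [172. 199.] 285 top 0.0477 mid [0.5962 0.2599 0.0456] mean [0.5958 0.2598 0.0449] ext [0.05  0.05  0.006] [132. 148. 163.]
jar1 0.61 [138. 242.] 313 top 0.0477 mid [0.4733 0.383  0.0464] mean [0.4738 0.3831 0.0449] ext [0.052 0.051 0.007] [124. 138. 153.]
jar1 0.56 [166. 241.] 285 top 0.0482 mid [0.4795 0.2774 0.0478] mean [0.4796 0.2783 0.0455] ext [0.051 0.053 0.009] [136. 151. 161.]
w400 0.69 [252. 215.] 250 top 0.0576 mid [0.5545 0.0157 0.0567] mean [0.5516 0.0147 0.0547] ext [0.025 0.109 0.008] [ 86.  93. 109.]
w400 0.54 [356. 193.] 40 top 0.0376 mid [ 0.608  -0.3115  0.0354] mean [ 0.608  -0.3115  0.0356] ext [0.012 0.01  0.005] [ 28.  93. 136.]
w400 0.53 [363. 248.] 158 top 0.0607 mid [ 0.4448 -0.3107  0.0601] mean [ 0.4448 -0.3108  0.0595] ext [0.012 0.014 0.007] [ 29.  98. 143.]
w400 0.5 [353. 209.] 75 top 0.0461 mid [ 0.5559 -0.298   0.044 ] mean [ 0.5562 -0.2981  0.0438] ext [0.012 0.014 0.006] [ 28.  95. 138.]
```

View pics/scene1.png

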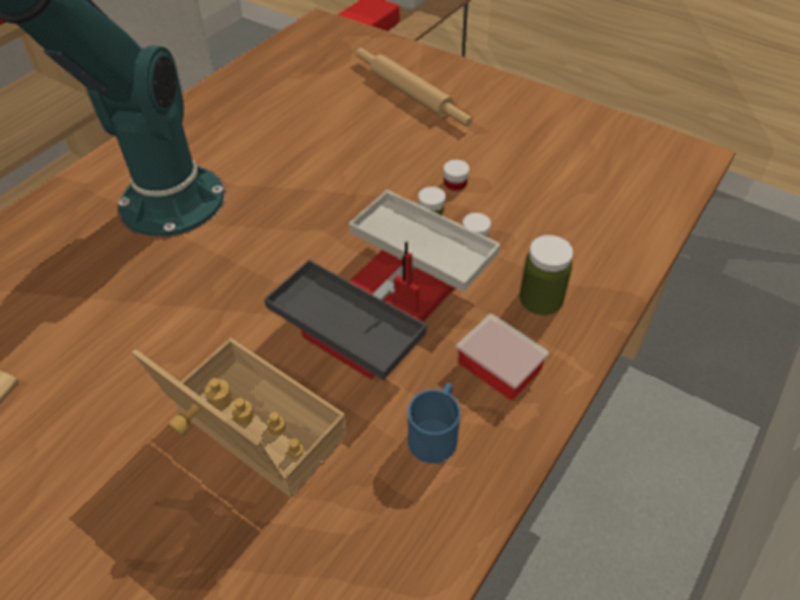

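View pics/top1.png

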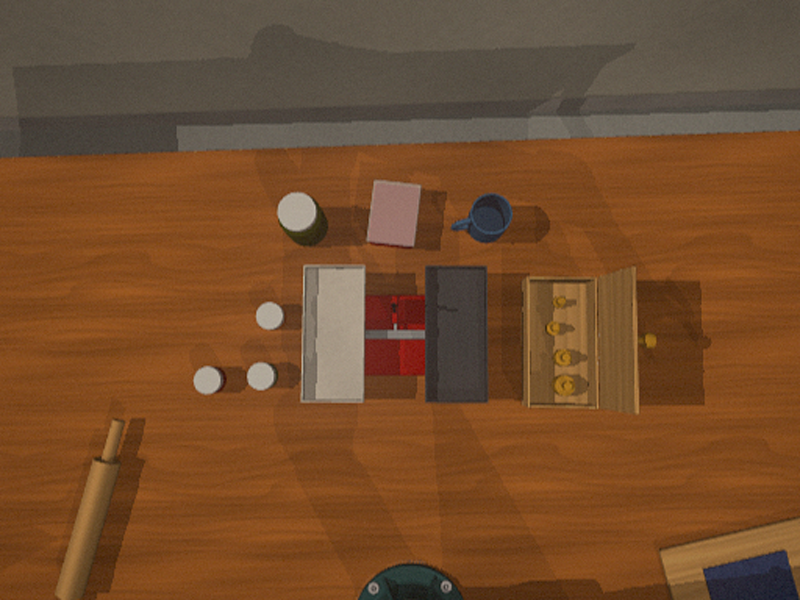

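```bash
cat >> h.py <<'E'
def rect(P):
    (c,s,a)=cv2.minAreaRect((P[:,:2]*1000).astype(np.float32)); return np.round(c,1),np.round(s,1),round(a,2)
E
python3 - <<'E'
from h import *
for n in ['scene','top']:
    im=get_image(n); allp=cloud(im,np.ones((384,512),bool))
    def box(x0,x1,y0,y1,z0,z1):
        lo=np.array([x0,y0,z0]);hi=np.array([x1,y1,z1]);return allp[((allp>lo)&(allp<hi)).all(1)]
    print(n,'jartray rim',rect(box(.38,.72,.04,.2,.088,.105)),'wtray rim',rect(box(.38,.72,-.2,-.04,.088,.105)))
    f=lambda P:(len(P),np.median(P[:,2]).round(4))
    print('floors',f(box(.46,.64,.08,.15,.05,.085)),f(box(.46,.64,-.15,-.08,.05,.085)))
    print('box rim',rect(box(.38,.70,-.37,-.2,.058,.069)))
    L=box(.43,.62,-.46,-.36,.08,.21); print('lid fit y vs z',np.polyfit(L[:,2],L[:,1],1).round(3),L[:,2].max().round(3), np.percentile(L[:,1],[1,50,99]).round(3))
    K=box(.48,.6,-.5,-.415,.1,.2); print('handle',len(K),K.min(0).round(3),K.max(0).round(3))
    print('table z',f(box(.3,.4,-.1,.1,-.02,.02)))
E
```

```text
scene jartray rim (array([560.8, 128.7]), array([122.6, 258.7]), 88.26) wtray rim (array([ 552.2, -100. ]), array([120.8, 259.1]), 88.43)
floors (849, np.float64(0.0742)) (1280, np.float64(0.0758))
box rim (array([ 532.1, -299.3]), array([127.2, 253.8]), 87.13)
lid fit y vs z [-0.135 -0.376] 0.2 [-0.437 -0.394 -0.38 ]
handle 136 [ 0.515 -0.439  0.152] [ 0.543 -0.415  0.179]
table z (1078, np.float64(-0.0009))
top jartray rim (array([556.2, 129.4]), array([116.5, 255.4]), 88.03) wtray rim (array([ 548.5, -100.8]), array([115.4, 256.6]), 88.38)
floors (1413, np.float64(0.0746)) (1433, np.float64(0.0745))
box rim (array([ 528.8, -305. ]), array([136.7, 250. ]), 87.49)
lid fit y vs z [-0.194 -0.357] 0.2 [-0.432 -0.384 -0.371]
handle 91 [ 0.51  -0.437  0.157] [ 0.537 -0.415  0.178]
table z (2085, np.float64(-0.0002))
```

```bash
cat >> h.py <<'E'
from scipy.spatial.transform import Rotation as Ro
YAW=-.032
JT=np.array([.558,.129]); WT=np.array([.550,-.1004])
BIAS={'scene':np.array([-.0028,.0012]),'top':np.array([.0028,-.0012])}
def trayxy(c,x,y=0): return c+np.array([x*np.cos(YAW)-y*np.sin(YAW), x*np.sin(YAW)+y*np.cos(YAW)])
def down(phi,p):
    """tool-down quaternion, closing axis at angle phi to world x; the half turn nearest in the last joint"""
    best=None; q0=state()['joint_positions']
    for f in (phi,phi+np.pi):
        q=(Ro.from_euler('z',f-np.pi/2)*Ro.from_euler('x',np.pi)).as_quat(); j=ik(p,q)
        if j is not None:
            c=np.abs(np.array(j)-q0).max()+(10 if abs(j[6])>2.8 else 0)
            if best is None or c<best[0]: best=(c,q)
    return best[1]
def go(xy,z,phi):
    p=[*xy,z]; move_to(p,down(phi,p))
def line(xy,z,v=.2): move_straight([*xy,z],max_speed=v)
def jars():
    """xy of every jar standing on the table, both cameras merged"""
    out=[]
    for n in ('top','scene'):
        im=get_image(n)
        for s in silhouettes(im,'jar1'):
            c=cloud(im,s['pixels'])
            if s['p']<.3 or len(c)<60: continue
            C=c[abs(c[:,2]-.045)<.005]
            if len(C)<40 or (np.ptp(C,axis=0)[:2]>.07).any(): continue
            m=(C.min(0)+C.max(0))[:2]/2+BIAS[n]
            if m[1]<.19: continue
            for o in out:
                if np.hypot(*(o[0]-m))<.03: o.append(m); break
            else: out.append([m])
    return [np.mean(o,axis=0) for o in out]
def trays():
    r=[]
    for n in ('top','scene'):
        im=get_image(n); P=cloud(im,np.ones((384,512),bool))
        for c in (JT,WT):
            m=(abs(P[:,0]-c[0])<.11)&(abs(P[:,1]-c[1])<.045)&(P[:,2]>.035)&(P[:,2]<.12)
            z=P[m,2]; h,e=np.histogram(z,np.arange(.035,.125,.004)); i=np.argmax(h)
            r.append(np.median(z[(z>e[i]-.004)&(z<e[i+1]+.004)]))
    return np.round(np.array(r).reshape(2,2),4)   # rows camera, cols jar/weight
def jar(xy,slot,zf,phi=np.pi/4):
    go(xy,.2,phi); line(xy,.083); gripper_close(60); s=state(); print('grip',s['grip_width'],s['grasp_force'])
    line(xy,.27); t=trayxy(JT,slot); print('Fz',state()['contact_force'])
    go(t,.27,phi); line(t,zf+.086,.15); ungrasp(); line(t,.27,.3); print('t',state()['t'])
E
python3 - <<'E'
from h import *
js=jars(); print(js)
js.sort(key=lambda p:p[1])
go(js[0],.3,np.pi/4)
jar(js[0],.07,.075)
dwell(.8); print(trays()); print(jars())
im=get_image('scene'); cv2.imwrite('pics/a.png',cv2.resize(im['pixels'][60:300,120:440],(800,600)))
E
```

```text
[array([0.47575364, 0.38187521]), array([0.59896556, 0.25995913]), array([0.48222122, 0.27670738])]
grip 0.052467319084840716 62.08575380107504
Fz [-0.21778829  0.40148113 -1.27703908]
t 11.1583
[[0.0555 0.0937]
 [0.0554 0.0949]]
[array([0.47606028, 0.37998316]), array([0.48225827, 0.27654854])]
```

View pics/a.png

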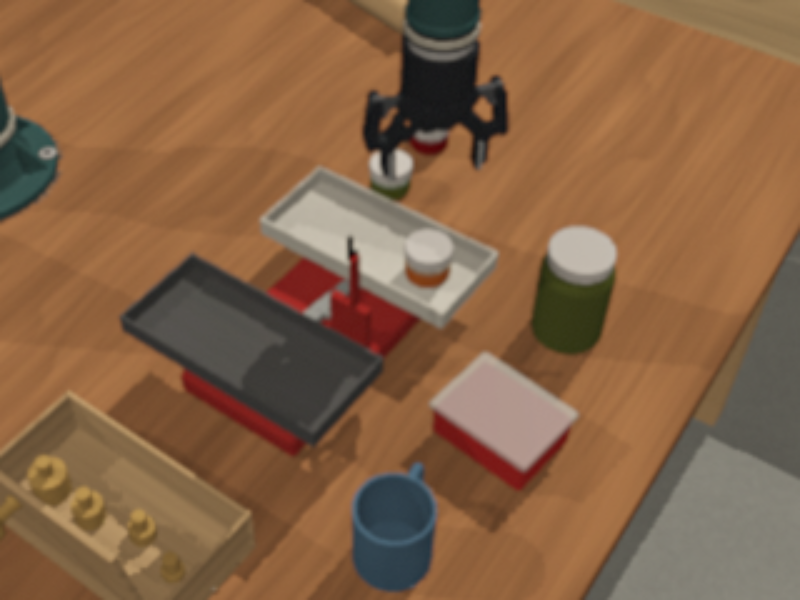

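The orange jar (crop px 428,258) stands in the lowered white tray; the green and red jars are still on the table. I read about 135 g from the tilt. Next, the other two jars.

```bash
python3 - <<'E'
from h import *
jar(min(jars(),key=lambda p:p[1]),0,.0555)
dwell(.5); print(trays()); js=jars(); print(js)
jar(min(js,key=lambda p:p[1]),-.07,.052)
P=[.42,-.1,.35]; move_straight([*trayxy(JT,-.07),.35],max_speed=.3); move_to([.5,-.5,.35],down(np.pi/2,[.5,-.5,.35]))
print(trays(),jars(),state()['t'])
for n in ['scene','top']:
    im=get_image(n); cv2.imwrite(f'pics/b{n}.png',cv2.resize(im['pixels'][60:300,120:440],(800,600)))
    for s in silhouettes(im,'w400'):
        c=cloud(im,s['pixels'])
        if s['p']<.15 or len(c)<10: continue
        C=c[abs(c[:,2]-np.percentile(c[:,2],97))<.005]
        print(round(s['p'],2),((C.min(0)+C.max(0))/2+np.r_[BIAS[n],0]).round(4),np.ptp(C,axis=0).round(3))
E
```

```text
grip 0.05253594296211131 61.60974161876993
Fz [-0.55053179 -0.14833538 -0.8962697 ]
t 18.3333
[[0.0515 0.0976]
 [0.0518 0.0987]]
[array([0.47584635, 0.38247652])]
grip 0.05271921626663349 61.77633047103882
Fz [ 0.13944886 -0.75548421 -1.97296994]
t 25.475
[[0.0517 0.0975]
 [0.0523 0.0987]] [] 28.45
0.57 [ 0.5594 -0.2988  0.0433] [0.015 0.014 0.006]
0.5 [ 0.4455 -0.3115  0.0599] [0.014 0.015 0.006]
0.47 [ 0.5008 -0.3135  0.0511] [0.011 0.012 0.007]
0.69 [ 0.5008 -0.314   0.0498] [0.012 0.012 0.006]
0.64 [ 0.5588 -0.2966  0.0431] [0.012 0.008 0.007]
0.47 [ 0.4475 -0.311   0.0593] [0.012 0.014 0.007]
0.36 [0.5948 0.0223 0.1031] [0.003 0.003 0.005]
0.21 [0.7937 0.0075 0.0555] [0.131 0.107 0.008]
```

View pics/bscene.png

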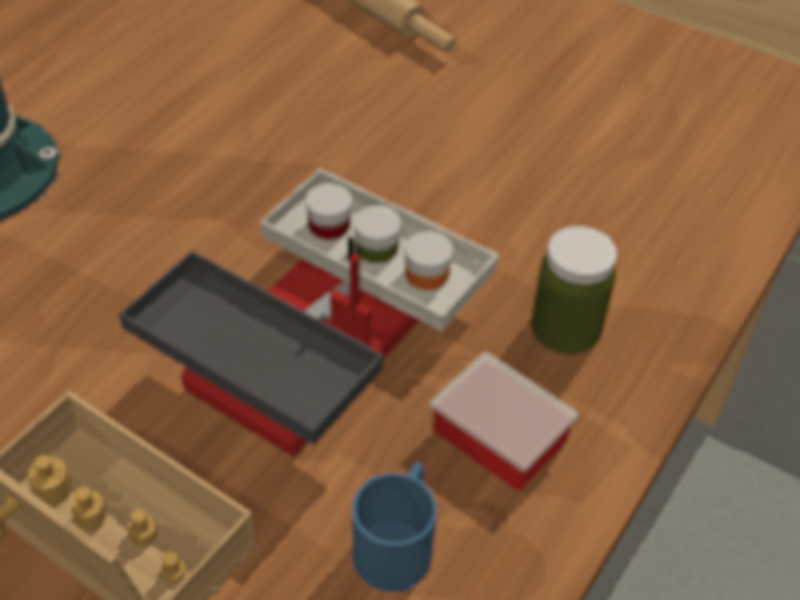

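Three jars stand upright in the white tray (crop px 329,210; 377,233; 428,258), and the beam is at its stop. Next, the 400 g weight.

```bash
cat >> h.py <<'E'
def weight(xy,foot,slot,zf,phi=np.pi/2-.045,shift=0.):
    g=np.array(xy)+[0,shift]
    go(g,.3,phi); line(g,.005+foot+.075,.12); print('F',state()['contact_force'].round(1))
    gripper_close(80); s=state(); print('grip',s['grip_width'],s['grasp_force'])
    line(g,.3,.2); s=state(); print('up',s['grip_width'],s['contact_force'].round(1))
    t=trayxy(WT,slot); go(t,.3,np.pi/4); line(t,zf+foot+.078,.12); ungrasp(); line(t,.3,.2)
    p=[.5,-.5,.35]; move_to(p,down(np.pi/2,p)); dwell(.5)
    T=trays(); d=(T[:,1]-T[:,0]).mean()/.23; print(T,'tilt',d.round(4),'g',(d/.00125).round(1),'t',state()['t'])
E
python3 - <<'E'
from h import *
weight([.4465,-.3113],.034,-.07,.098,shift=.007)
im=get_image('scene'); cv2.imwrite('pics/c.png',cv2.resize(im['pixels'][60:300,120:440],(800,600)))
E
```

```text
F [-0.3  4.2  0.4]
grip 0.012665968032433169 77.98848509788513
up 0.01259760656770525 [-0.9 -0.3 -3. ]
[[0.0702 0.0787]
 [0.1133 0.0802]] tilt -0.0535 g -42.8 t 38.225
```

View pics/c.png

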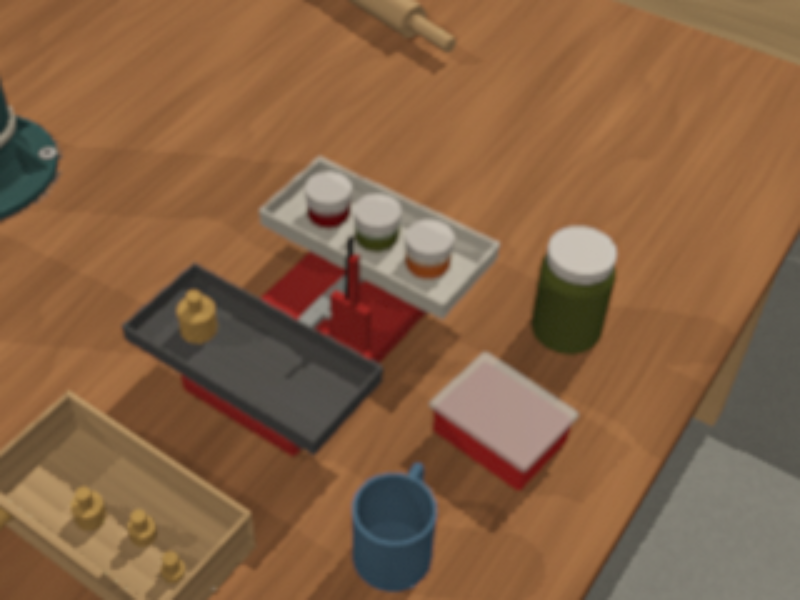

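The 400 g weight stands in the dark tray (crop px 197,318), and all the jars are upright. In the scene camera's row, the jar-tray reading is the caps. Corrected for that, the batch is about 31 g over 400, so adding the 50 g weight is the nearest match.

```bash
python3 - <<'E'
from h import *
E=[]
for n in ['scene','top']:
    im=get_image(n); P=cloud(im,np.ones((384,512),bool))
    m=(abs(P[:,0]-.611)<.025)&(abs(P[:,1]+.311)<.025)&(P[:,2]>.024)&(P[:,2]<.042)
    C=P[m]; c=(C.min(0)+C.max(0))[:2]/2+BIAS[n]; print(n,len(C),c.round(4),np.ptp(C,axis=0).round(3)); E.append(c)
    B=P[(abs(P[:,0]-.61)<.03)&(P[:,1]>-.42)&(P[:,1]<-.2)&(P[:,2]>.061)&(P[:,2]<.067)]
    print('rim y',np.unique(np.round(B[:,1]+BIAS[n][1],3)))
E
```

```text
scene 44 [ 0.61  -0.314] [0.016 0.014 0.014]
rim y [-0.373 -0.372 -0.371 -0.37  -0.369 -0.246 -0.245 -0.244 -0.243 -0.242
 -0.241 -0.24  -0.239 -0.238]
top 24 [ 0.6111 -0.3148] [0.013 0.014 0.015]
rim y [-0.378 -0.375 -0.374 -0.373 -0.372 -0.371 -0.37  -0.369 -0.247 -0.246
 -0.245 -0.244 -0.243 -0.242 -0.241]
```

```bash
python3 - <<'E'
from h import *
weight([.6105,-.3144],.010,.05,.0795,shift=.007)
im=get_image('scene'); cv2.imwrite('pics/d.png',cv2.resize(im['pixels'][60:300,120:440],(800,600)))
E
```

```text
F [0.4 5.9 0.1]
grip 0.012460946613540504 78.1090521812439
up 0.01269247628195134 [ 0.5  0.8 -0.2]
[[0.0776 0.0718]
 [0.0775 0.0729]] tilt -0.0226 g -18.1 t 48.8583
```

View pics/d.png

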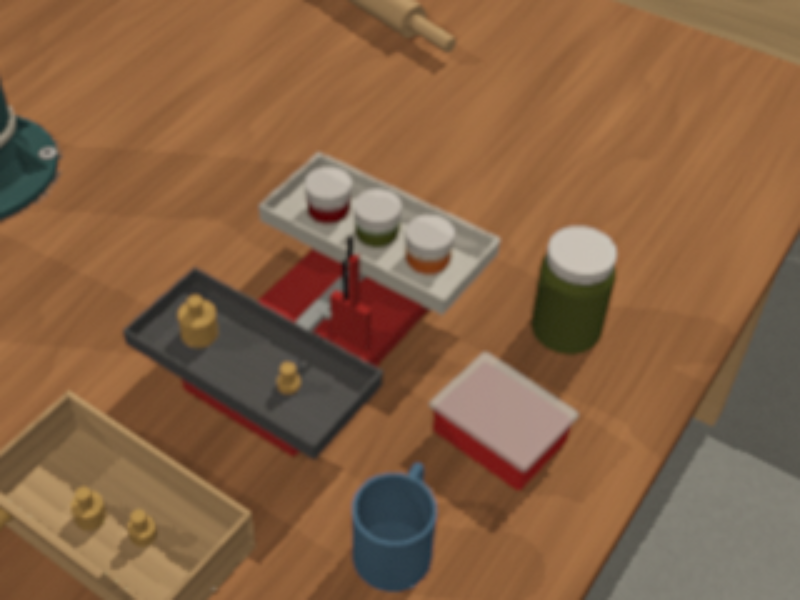

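The 50 g weight stands in the dark tray (crop px 288,379). The tilt is about -0.023 rad, well within limits, and w200 and w100 are still in the box. Next I close the lid by pushing its outer face with shut fingers, beside the knob.

```bash
python3 - <<'E'
from h import *
x=.58; H=np.array([-.373,.064]); r=.112
gripper_close(40)
go([x,-.49],.35,-.045); line([x,-.475],.25,.2)
def tip(th):
    p=H+r*np.array([np.cos(th),np.sin(th)])+.008*np.array([-np.sin(th),np.cos(th)])
    return p-[.011,0]
for th in np.linspace(1.75,0,12):
    p=tip(th); line([x,p[0]],p[1]+.073,.12); s=state()
    print(round(th,2),s['contact_force'].round(1))
for k in range(5):
    if state()['contact_force'][2]>12: break
    line([x,p[0]],p[1]+.073-.002*(k+1),.03); print(state()['tcp_pos'][2].round(4),state()['contact_force'].round(1))
line([x,p[0]],.3); q=[.5,-.5,.35]; move_to(q,down(np.pi/2,q)); dwell(.5)
T=trays(); print(T,state()['t'])
for n in ['scene','top']:
    im=get_image(n); P=cloud(im,np.ones((384,512),bool))
    L=P[(abs(P[:,0]-.53)<.11)&(abs(P[:,1]+.305)<.06)&(P[:,2]<.09)]; print(n,np.polyfit(L[:,1],L[:,2],1).round(4),np.median(L[:,2]).round(4))
    if n=='scene': cv2.imwrite('pics/e.png',cv2.resize(im['pixels'][60:330,80:440],(800,600)))
E
```

```text
1.75 [ 0.2  0.6 -0.3]
1.59 [ 0.  -0.2 -0.1]
1.43 [0.3 0.2 0.6]
1.27 [ 0.4 -0.1 -0.6]
1.11 [-1.  0.  1.]
0.95 [-0.1 -0.7  0.8]
0.8 [-1.1 -0.5  0.4]
0.64 [ 0.4 -0.2  0.5]
0.48 [ 0.1 -0.1  0.2]
0.32 [-0.5  0.4  1. ]
0.16 [-0.2 -0.7  0.6]
0.0 [ 1.5 -0.5  1. ]
0.1451 [-2.3 -0.6 12.3]
[[0.0775 0.0717]
 [0.0775 0.0729]] 58.225
scene [0.0063 0.0747] 0.0727
top [0.0019 0.0726] 0.072
```

View pics/e.png

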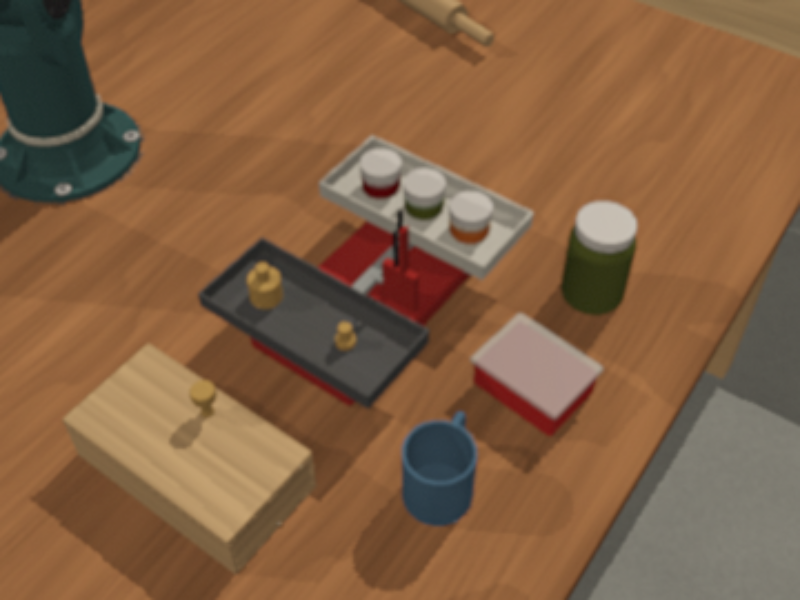

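The lid is shut flat (top at 0.072 m, slope below 0.01). The jars stand upright and the balance hasn't changed, so I'm handing it in.

```bash
python3 -c "
from rig import *
print(finish_job())"
```

```text
the job is handed in; nothing more can be done
None
```

The job is handed in: all three jars stand upright in the white tray against 450 g (w400 + w50), the beam reads about 18 g (0.023 rad) to the weight side, w200 and w100 are in the box with its lid shut flat, and the run took about 58 s; no verdict came back.

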